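# Switch off the guarded lamp and hang up the viewing shield

## Task

Shut the lamp down at the sloped console: swing the red guard cover wide open, push the metal toggle beneath it over to its off side (away from the robot, fully home), and close the cover fully again. Then lift the amber viewing shield out of its slotted foot and, keeping it upright, bring its eye from the side over the prong of the hook stand and lower it into the hook, so that it hangs there freely. Leave the bottle, the slide box, the petri dish and the tip box where they stand.

Things in the scene. Friction and masses are not known exactly. Their poses are not given: they have to be found in the camera images.
- console: white wedge-shaped lamp console, 160 deep (x) x 150 wide (y), fixed; grey panel sloping at 30 degrees, low side to the robot (35 mm high in front, 127 at the back). Origin: centre of its underside; x level from low front to high back, z up. In this frame the panel's normal is (-0.5, 0, 0.866), up-slope is (0.866, 0, 0.5); the panel is 82 mm above the origin
- guard_hinge (a point): middle of the guard cover's hinge axis, which runs along the console's y at the cover's upper end, 7 mm above the panel (fixed to the console; axes of the console)
- guard (a joint): angle of the guard cover about the hinge, rad: 0 fully closed on the panel, grows as its lower end swings up and away from the robot, stop at 1.9; it may start slightly ajar. A friction hinge holds it wherever it is left; about 1 N at the grip discs moves it
- guard_grip (a point): midway between two round grip discs (26 mm) on the side faces of the red guard cover near its lower end; moves with it. Cover: channel open below, 97 mm long, 43 wide, 48 over the discs, top 49 over the panel. Closed, this point is 83 mm down-slope of the hinge axis and 26 mm further out from the panel, 16 below the cover's top, 15 from its lower end. Fingers on the discs let it turn
- toggle_pivot (a point): pivot of the toggle, on the panel's middle line 50 mm down-slope of the hinge, 2 mm above the panel (fixed to the console; axes of the console)
- toggle_tip (a point): near the rounded end of the steel bat toggle, 38 mm from its pivot; the bat is 41 mm long, 15 mm thick at the end; moves with the toggle
- toggle (a joint): toggle angle about the console's y, rad: 0 = on, leaning 0.4 down-slope of the panel's normal (to the robot); 0.8 = off, leaning 0.4 up-slope (away from the robot), a stop at each end. Friction holds it where it is left; about 1.5 N at the tip moves it
- foot: grey slotted foot, 130 (x) x 80 (y) x 37 mm high, fixed; origin: centre of its underside. Slot along its x, 12 mm wide, floor 10 mm up, 27 deep; the shield stands upright in it, axes along the foot's. Between console and stand. A fixed microscope about 0.4 m tall stands behind it (world x above about 0.56, y -0.2 to 0.1): cross between left and right in front of that
- shield_grip (a point): centre of the upright grip tab on top of the viewing shield (tab 26 wide, 12 thick, 138 to 196 mm above the shield's lower edge; this point 174 above it). Shield: amber pane in a black frame, 110 wide (x), 8 thick (y), 90 high, 196 high with eye and tab, about 140 g (varies). x across the pane, y through it, z up; same from both sides
- shield_eye (a point): top of the shield's eye: an opening between frame and tab, 44 mm wide, 42 mm high in the middle (90 to 132 mm above the lower edge), its roof an upturned V with the apex at this point, 42 mm below shield_grip
- hook_stand: steel hook stand, fixed, base disc 110 mm across; origin on the worktop below the middle of the hook, z up. An 8 mm post stands at x = +36 mm; from its top a level prong 8 mm thick runs towards -x, its middle line 180 mm up, ends at x = -35 mm and turns up to a black ball, top 197 mm up. The hook is entered from its -x end; nothing stands above it
- hook_seat (a point): top of the level prong half-way between post and upturned end, 184 mm above the worktop (axes of the stand); a hanging shield has its eye's apex here and its y axis along the stand's x
- bottle: lab bottle with blue cap, 56 mm across, 118 high, bystander; origin centre of its underside
- slide_box: light grey slide box 63 x 86 x 34 mm, bystander; origin centre of its underside
- petri_dish: clear petri dish 60 mm across, 15 high, bystander; origin centre of its underside
- tip_box: blue pipette tip box with clear lid 71 x 118 x 76 mm, bystander; origin centre of its underside
Things that resemble listed ones, but are neither listed nor needed, are in the scene too. There is more than one size of the part that bears shield_grip; the job needs the larger.

How it is judged:
On the way, in this order (a step that is already met when the one before it is completed fails the run):
1. the guard cover is swung wide open (past 1.2 rad) (value of joint guard above 1.2 rad), for 0.2 s.
2. the toggle is pushed fully to off (past 0.7 rad) while the cover is open (value of joint toggle above 0.7 rad and value of joint guard above 0.9 rad), for 0.2 s.
3. the cover is closed again (under 0.08 rad) over the toggle at off (value of joint guard below 0.08 rad and value of joint toggle above 0.7 rad), for 0.2 s.
4. the shield is lifted clear of its foot, the cover still closed (z of shield_eye in the frame of foot above 0.175 m and value of joint guard below 0.08 rad), for 0.1 s.
At the end, for the whole second after the job is handed in: The guard cover is closed (within 0.08 rad) over the toggle, which is at off (past 0.7 of 0.8 rad); the shield hangs released and at rest in the hook, the apex of its eye on the level prong between post and upturned end (within 32 mm of the middle, height within about 8 mm), upright within 0.25 rad (all of step 3 and z of shield_eye in the frame of hook_seat between -0.01 and 0.008 m and horizontal distance between shield_eye and hook_seat below 0.032 m and angle between shield_eye's own z axis and vertical below 0.25 rad and contact force between shield and hook_stand above 0.4 N and linear speed of shield below 0.05 m/s); the robot touches nothing.
It fails at once if the shield is tipped more than 0.7 rad from upright (angle between shield_eye's own z axis and vertical above 0.7 rad).
It fails at once if a bystander (bottle, slide box, petri dish or tip box) is shifted by more than 30 mm (distance of any of bottle, slide_box, petri_dish, tip_box from where it was at the start of the episode above 0.03 m).
It also fails if it takes over 72 s, if anything falls off the work surface, if the arm or the gripper's body presses on something with over 40 N, if the wrist force passes 120 N, or if a joint passes its speed limit or range.

## Robot

A 6-joint arm with a two-finger parallel gripper is mounted at the origin on a cart in front of the work surface, level with it; the furniture and walls round the work are solid. World frame = base frame: x ahead of the robot, y to its left, z up, the work surface at z = 0. Lengths are in m, angles in rad, forces in N, time in s.
With the tool pointing down it reaches from about 0.3 to 0.75 m from the base axis. Payload 8.5 kg.
Tool frame: the origin (TCP) lies at the very end of the fingers, on their centre line; the grasp point (between the pads) lies 19 mm behind it; y points along the fingers, z is the direction in which the jaws open and shut, and the axes are right-handed (so a half turn about y gives the same grasp; the last joint's range is limited). The gripper opens to 88 mm and grips with 3 to 60 N. Pads are 18 mm wide; open, the fingers measure 123 mm over their backs; the gripper's body (75 mm by 187 mm) begins 45 mm behind the grasp point.
Start: joints at [-1.564, 0.381, 1.297, -0, 1.464, -0.215], TCP at [0.121, -0.537, 0.239] pointing down, gripper open.
Joint ranges: [-3.11, 3.11], [-0.89, 2.33], [0.22, 2.48], [-1.42, 4.56], [0.17, 2.85], [-2.88, 2.88]. Speed limits (rad/s): [2.39, 2.39, 3.14, 3.14, 3.14, 3.14].

## Interface

Orientations are given as [roll, pitch, yaw] about the fixed x, y, z axes, in that order (R = Rz(yaw) Ry(pitch) Rx(roll)).
In Python, from workcell import get_state, read_camera, camera_model, sign_off gives the robot as it stands.
- The arm moves only by the tool servo_tool, never from a script. Its argument "rows" is a list of rows, each a list of 5 numbers: the closure, from -1 (fully open) to 1 (shut), then the shift along the world's x, y, z in m, then the turn about the world's z in degrees. A call has 1 to 20 rows; each row is the pose to reach, as a shift and turn from the pose commanded when the call began; what a row does not reach only later rows make up. A row lasts 1/8 s, in which the tool goes at most 62.5 mm and 10.7 degrees, less where a joint would pass 70% of its speed; a pose out of reach is approached as far as the arm can. A call with a gripper value outside its range is refused whole. The fingers move at their own pace and stop on an object; "grip_force" is the grip in N (left out, the last holds). Time passes only in rows, so rows that repeat a pose let the fingers close. It gives the time, the measured TCP pose, the force and the opening at its end, in the units of the state.
- get_state(): the state, without advancing time (a new reading comes with each control period).
- read_camera(name): name is "side" or "top" or "wrist"; returns (picture, depth): 480x640x3 uint8, red, green, blue; 480x640 float32, m along the optical axis (not along the pixel's ray), 0 where there is no reading.
- camera_model(name): a dict with "intrinsics" (3x3 intrinsics, pixels), "pose" (4x4, takes a point from camera to world coordinates); the wrist camera has in their place "T_tool_cam" (4x4, takes a point from camera to tool coordinates, whose origin is the TCP and whose axes are the tool frame's). Camera axes: x right, y up, looking along -z (the intrinsics and any distortion apply to the point x, -y, -z); pixel columns grow to the right and rows downward; lengths in m; the calibration is good to about 2 mm. A picture is of the moment at which its call begins: read the wrist's pose just before it. camera_model takes no time and is no camera call.
- sign_off(): hands the job in, once; it reports no verdict.
The state is a dict: "clock": time; "q": joint angles; "qvel": joint speeds; "joint_efforts": joint torques, N m; "tool_pos": TCP position; "eef_rot": TCP orientation; "contact_force": force on the tool from outside, world axes, zero at the start; "torque": the same for the moment, N m; "gripper_width": opening from 0.0 (shut) to 1.0 (fully open).
Only numpy, scipy, OpenCV 4.12 (cv2) and the standard library are available. Lean on these libraries where they do the work, as an engineer would, in place of code of your own. Each camera call takes 0.05 s, during which the arm holds its last target.

## Working session

There is one attempt and no reset: what is moved stays moved. The work goes in short steps, Python scripts to look and compute and a tool call to move; the robot and the scene stay as the last step left them, time stands still between calls to the robot, and variables do not carry over. Pictures are saved under pics/ and viewed, and the job is handed in when it is done.

Besides the shell and the picture viewer there is one more tool, called after ">>>" as a command line: name --pt "numbers of a row" for each row, then --argument value for the rest. servo_tool: Moves the arm, as the interface text tells. Its arguments: {"type":"object","properties":{"rows":{"type":"array"},"grip_force":{"type":"number"}},"required":["rows"]}

```bash
ls; mkdir -p pics
cat > h.py <<'E'
import numpy as np, cv2
from workcell import get_state, read_camera, camera_model, sign_off
from scipy.spatial.transform import Rotation as R
def toolT(s):
    T=np.eye(4); T[:3,:3]=R.from_euler('xyz',s['eef_rot']).as_matrix(); T[:3,3]=s['tool_pos']; return T
def grab(name):
    s=get_state(); m=camera_model(name); img,d=read_camera(name)
    P=np.array(m['pose']) if 'pose' in m else toolT(s)@np.array(m['T_tool_cam'])
    return img,d,np.array(m['intrinsics']),P
def cloud(d,K,P):
    v,u=np.mgrid[0:d.shape[0],0:d.shape[1]]
    X=np.stack([(u-K[0,2])/K[0,0]*d,-(v-K[1,2])/K[1,1]*d,-d],-1)
    return X@P[:3,:3].T+P[:3,3]
def save(img,fn): cv2.imwrite('pics/'+fn,img[:,:,::-1])
E
python3 - <<'E'
from h import *
s=get_state(); print({k:np.round(v,3) for k,v in s.items()})
for n in ['side','top','wrist']:
    m=camera_model(n); print(n,{k:(np.round(v,3).tolist() if not isinstance(v,str) else v) for k,v in m.items()})
    img,d,K,P=grab(n); save(img,n+'0.png'); np.savez('pics/'+n+'0.npz',img=img,d=d,K=K,P=P)
E
```

```text
pics
{'clock': np.float64(0.0), 'q': array([-1.564,  0.381,  1.298,  0.   ,  1.464, -0.215]), 'qvel': array([-0.   , -0.   ,  0.001, -0.   ,  0.001, -0.002]), 'joint_efforts': array([-1.0000e-03, -4.3793e+01, -2.2456e+01,  7.1000e-02,  3.5000e-02,
       -0.0000e+00]), 'tool_pos': array([ 0.121, -0.536,  0.238]), 'eef_rot': array([-1.572,  0.   , -2.92 ]), 'contact_force': array([ 0.445, -0.221,  0.479]), 'torque': array([0.034, 0.005, 0.047]), 'gripper_width': np.float64(0.998)}
side {'intrinsics': [[455.535, 0.0, 318.366], [0.0, 455.535, 235.08], [0.0, 0.0, 1.0]], 'pose': [[-0.863, 0.289, -0.415, 0.003], [-0.505, -0.465, 0.727, 1.025], [0.016, 0.837, 0.547, 0.873], [0.0, 0.0, 0.0, 1.0]]}
top {'intrinsics': [[534.326, 0.0, 326.162], [0.0, 534.326, 244.97], [0.0, 0.0, 1.0]], 'pose': [[-0.069, 0.92, -0.385, -0.098], [-0.998, -0.065, 0.025, 0.065], [-0.002, 0.386, 0.923, 1.738], [0.0, 0.0, 0.0, 1.0]]}
wrist {'intrinsics': [[347.012, 0.0, 319.443], [0.0, 347.012, 240.4], [0.0, 0.0, 1.0]], 'T_tool_cam': [[0.0, -0.966, -0.26, -0.067], [0.001, 0.26, -0.966, -0.145], [1.0, 0.0, 0.001, -0.0], [0.0, 0.0, 0.0, 1.0]]}
```

View pics/side0.png

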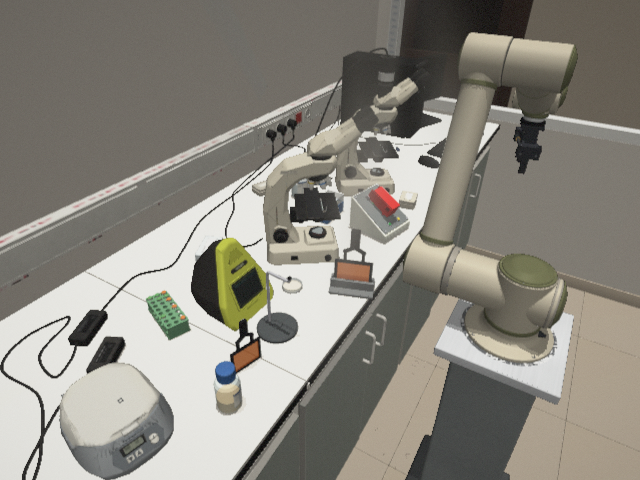

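View pics/top0.png

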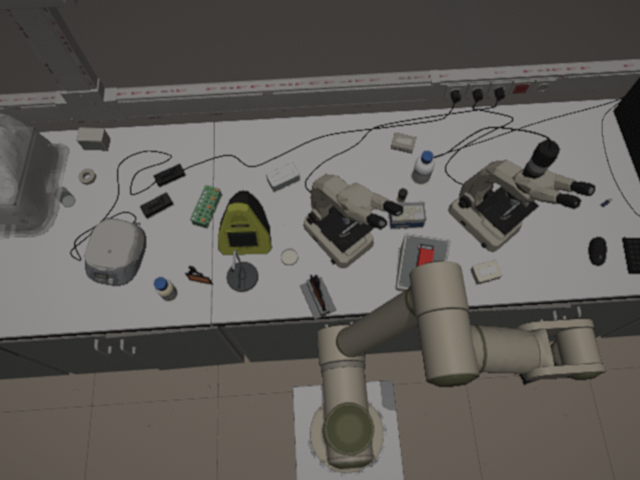

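View pics/wrist0.png

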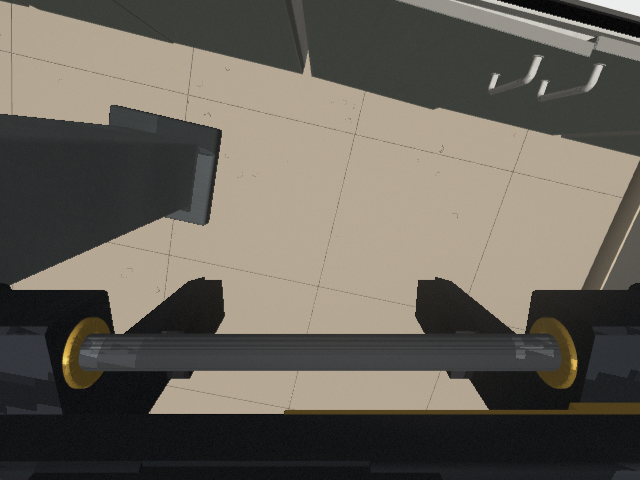

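The side view shows the console and red cover at (378,205), the foot with its shield at (352,275), the hook stand at (277,310) and a loose shield at (246,350). In the top view these are at (425,262), (317,295), (242,270) and (198,275). The shield in the foot is the likely target, so I'll measure both shields.

Run:
```python
from h import *
ims=[]
for n,b in [('side',(180,170,420,420)),('top',(150,210,520,330))]:
    z=np.load(f'pics/{n}0.npz'); img,d,K,P=z['img'],z['d'],z['K'],z['P']
    C=cloud(d,K,P); np.save(f'pics/{n}C.npy',C)
    pts={'side':[(378,205),(354,205),(400,235),(352,272),(352,290),(335,280),(373,285),(357,240),(246,355),(243,330),(277,330),(268,275),(292,285),(228,400),(228,370),(408,200)],
     'top':[(425,255),(400,288),(410,240),(317,295),(198,275),(242,278),(236,258),(288,257),(163,287),(486,271),(406,215)]}[n]
    for u,v in pts: print(n,(u,v),np.round(C[v,u],3))
    x0,y0,x1,y1=b
    c=img[y0:y1,x0:x1]; f=min(800/c.shape[1],600/c.shape[0]); save(cv2.resize(c,None,fx=f,fy=f,interpolation=cv2.INTER_CUBIC),n+'_crop.png'); print(f)
```

```text
side (378, 205) [ 0.509 -0.271  0.102]
side (354, 205) [ 0.582 -0.233  0.098]
side (400, 235) [ 0.422 -0.289 -0.002]
side (352, 272) [0.436 0.066 0.062]
side (352, 290) [0.425 0.082 0.01 ]
side (335, 280) [0.474 0.098 0.038]
side (373, 285) [0.373 0.054 0.032]
side (357, 240) [0.429 0.064 0.175]
side (246, 355) [0.521 0.456 0.035]
side (243, 330) [0.518 0.461 0.124]
side (277, 330) [0.519 0.33  0.012]
side (268, 275) [0.551 0.314 0.17 ]
side (292, 285) [0.587 0.154 0.011]
side (228, 400) [0.467 0.584 0.051]
side (228, 370) [0.477 0.563 0.117]
side (408, 200) [ 0.472 -0.485  0.032]
2.4
top (425, 255) [ 0.511 -0.291  0.143]
top (400, 288) [ 0.442 -0.216  0.029]
top (410, 240) [ 0.577 -0.255  0.118]
top (317, 295) [0.437 0.063 0.028]
top (198, 275) [0.519 0.45  0.075]
top (242, 278) [0.518 0.313 0.021]
top (236, 258) [0.598 0.336 0.007]
top (288, 257) [0.584 0.154 0.019]
top (163, 287) [0.471 0.551 0.115]
top (486, 271) [ 0.481 -0.514  0.031]
top (406, 215) [ 0.686 -0.261  0.08 ]
2.1621621621621623
```

View pics/side_crop.png

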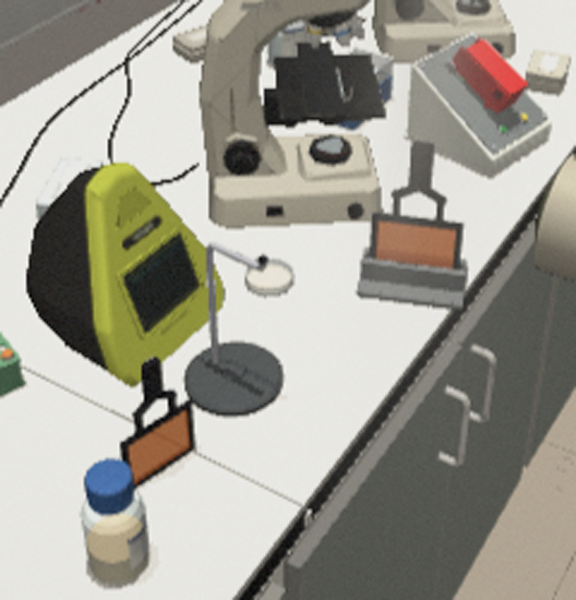

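View pics/top_crop.png

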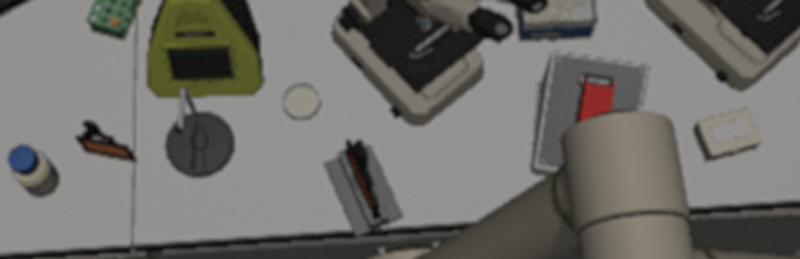

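The side crop shows the shield in the foot (tab at 422,170) is visibly bigger than the loose one by the bottle (tab at 150,375). The loose one's tab top is also lower, so the shield in the foot is the target. I'll fit the console next.

Run:
```python
from h import *
z=np.load('pics/side0.npz'); img=z['img']; C=np.load('pics/sideC.npy')
hsv=cv2.cvtColor(img,cv2.COLOR_RGB2HSV)
roi=np.zeros(img.shape[:2],bool); roi[170:250,340:420]=1
red=roi&((hsv[...,0]<8)|(hsv[...,0]>172))&(hsv[...,1]>130)&(hsv[...,2]>60)
p=C[red]; print('red',len(p),p.min(0).round(3),p.max(0).round(3),np.median(p,0).round(3))
# panel plane: ransac on console points
box=roi&(C[...,0]>.4)&(C[...,0]<.62)&(C[...,1]>-.4)&(C[...,1]<-.17)&(C[...,2]>.03)&(C[...,2]<.135)&~red
q=C[box]; rng=np.random.default_rng(0);best=0
for _ in range(2000):
    a=q[rng.choice(len(q),3,False)]; n=np.cross(a[1]-a[0],a[2]-a[0]); n/=np.linalg.norm(n)+1e-12
    if n[2]<0:n=-n
    if abs(n[2]-.866)>.06: continue
    k=abs((q-a[0])@n)<.003
    if k.sum()>best: best=k.sum();B=k
pp=q[B]; c=pp.mean(0); n=np.linalg.svd(pp-c)[2][2]; n*=np.sign(n[2]); print('panel',best,c.round(3),n.round(3),'yaw',np.arctan2(-n[1],-n[0]))
# stats red relative to panel
h=(p-c)@n; print('red height',np.percentile(h,[2,50,98]).round(3))
yaw=np.arctan2(-n[1],-n[0])
# dark top etc
for n_,b in [('shield foot',((.36,.5),(-.0,.15),(.04,.25))),('loose',((.45,.6),(.4,.5),(.01,.3)))]:
    m=np.all([(C[...,i]>b[i][0])&(C[...,i]<b[i][1]) for i in range(3)],0); m[:,:225]=0; m[200:,:]&=True
    r=C[m]; print(n_,len(r),r.min(0).round(3),r.max(0).round(3)); 
    xy=r[:,:2]-r[:,:2].mean(0); v=np.linalg.svd(xy,full_matrices=False)[2][0]; print('  dir',v.round(3),np.degrees(np.arctan2(v[1],v[0])).round(1), 'mean',r.mean(0).round(3))
```

```text
red 255 [ 0.003 -0.48   0.008] [0.532 1.025 0.873] [ 0.483 -0.284  0.127]
panel 718 [ 0.501 -0.271  0.075] [-0.496  0.121  0.86 ] yaw -0.23965023711456424
red height [0.037 0.052 0.059]
shield foot 961 [0.382 0.044 0.04 ] [0.487 0.091 0.206]
  dir [-0.943 -0.333] -160.5 mean [0.435 0.064 0.099]
loose 775 [0.505 0.416 0.01 ] [0.535 0.498 0.15 ]
  dir [0.275 0.961] 74.0 mean [0.519 0.457 0.065]
```

>>> servo_tool --pt "-1 0.03 0.02 0.03 10" --pt "-1 0.06 0.04 0.06 20" --pt "-1 0.1 0.06 0.06 30" --pt "-1 0.14 0.08 0.06 40" --pt "-1 0.18 0.11 0.06 50" --pt "-1 0.22 0.14 0.06 60" --pt "-1 0.26 0.17 0.06 70" --pt "-1 0.3 0.2 0.06 80" --pt "-1 0.34 0.22 0.06 90" --pt "-1 0.37 0.237 0.06 100" --pt "-1 0.37 0.237 0.06 110" --pt "-1 0.37 0.237 0.06 120" --pt "-1 0.37 0.237 0.06 130" --pt "-1 0.37 0.237 0.06 140" --pt "-1 0.37 0.237 0.06 150" --pt "-1 0.37 0.237 0.06 153.5" --pt "-1 0.37 0.237 0.06 153.5" --pt "-1 0.37 0.237 0.06 153.5"

```text
clock: 2.4
tool_pos: [0.491, -0.2995, 0.2986]
eef_rot: [-1.571, 0.0, -0.242]
contact_force: [0.5, -0.2, -0.1]
gripper_width: 1.004
```

Run:
```python
from h import *
s=get_state(); print({k:np.round(v,3) for k,v in s.items()})
for n in ['wrist','side','top']:
    img,d,K,P=grab(n); save(img,n+'1.png'); np.savez('pics/'+n+'1.npz',img=img,d=d,K=K,P=P); np.save(f'pics/{n}1C.npy',cloud(d,K,P))
```

```text
{'clock': np.float64(2.4), 'q': array([-0.753,  0.393,  1.106,  0.   ,  1.643, -2.082]), 'qvel': array([ 0.001, -0.001, -0.   , -0.001, -0.001, -0.005]), 'joint_efforts': array([-0.0000e+00, -4.5695e+01, -2.3732e+01, -5.1000e-02,  6.1000e-02,
       -7.0000e-03]), 'tool_pos': array([ 0.491, -0.299,  0.299]), 'eef_rot': array([-1.571,  0.   , -0.242]), 'contact_force': array([ 0.457, -0.234, -0.116]), 'torque': array([ 0.016, -0.148,  0.018]), 'gripper_width': np.float64(1.004)}
```

View pics/wrist1.png

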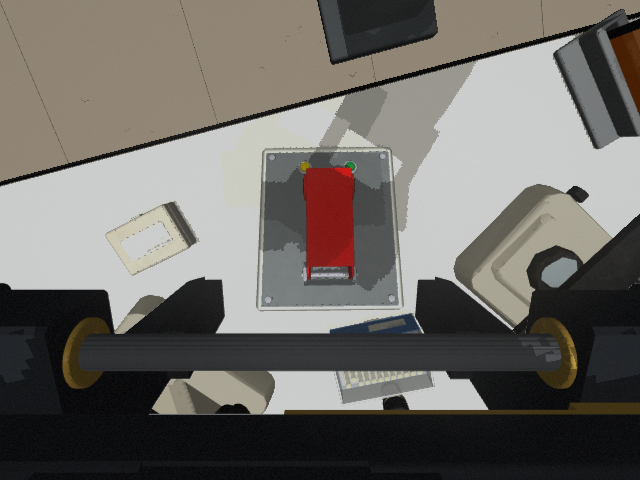

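View pics/side1.png

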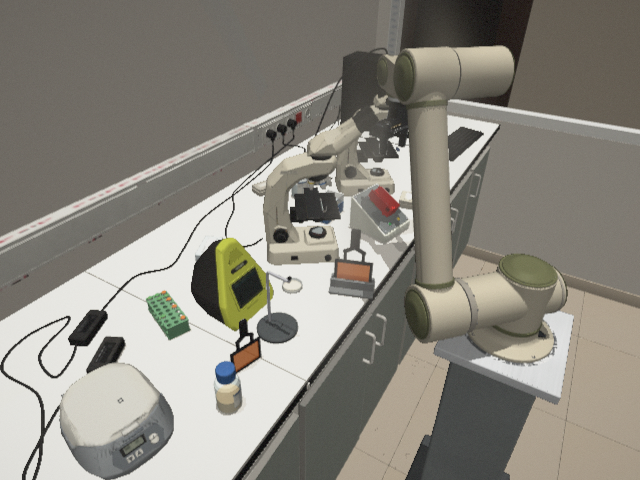

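The wrist view shows the red cover centred at (330,220) on the console panel. The panel outline runs from (262,150) to (400,310), with the hinge at its lower (uphill) edge near row 275. The yaw is nearly aligned. Next I'll measure it precisely.

Run:
```python
from h import *
z=np.load('pics/wrist1.npz'); img=z['img']; C=np.load('pics/wrist1C.npy'); d=z['d']
hsv=cv2.cvtColor(img,cv2.COLOR_RGB2HSV)
box=np.zeros(d.shape,bool); box[145:315,255:410]=1; box&=d>0
red=box&((hsv[...,0]<8)|(hsv[...,0]>172))&(hsv[...,1]>150)
grey=box&(hsv[...,1]<40)
def plane(q,thr=.002,nz=None,it=1500):
    rng=np.random.default_rng(0);best=0
    for _ in range(it):
        a=q[rng.choice(len(q),3,False)]; n=np.cross(a[1]-a[0],a[2]-a[0]); n/=np.linalg.norm(n)+1e-12
        if n[2]<0:n=-n
        if nz and abs(n[2]-nz)>.1: continue
        k=abs((q-a[0])@n)<thr
        if k.sum()>best: best=k.sum();B=k
    p=q[B];c=p.mean(0);n=np.linalg.svd(p-c,full_matrices=False)[2][2];n*=np.sign(n[2]);return c,n,best
c,n,b=plane(C[grey],nz=.866); yaw=np.arctan2(-n[1],-n[0]); print('panel',c.round(4),n.round(4),b,'yaw',yaw.round(4))
cr,nr,br=plane(C[red]); print('cover top',cr.round(4),nr.round(4),br,'angle',np.degrees(np.arccos(n@nr)).round(2))
# console pixels: on/near panel
allp=C[box&(abs((C-c)@n)<.004)]
ex=np.array([np.cos(yaw),np.sin(yaw),0]); ey=np.array([-np.sin(yaw),np.cos(yaw),0])
X=allp@ex;Y=allp@ey
print('X',np.percentile(X,[.3,99.7]).round(4),'Y',np.percentile(Y,[.3,99.7]).round(4))
# edge yaw check: for left/right edges
m=(abs((C-c)@n)<.004)&box
rows=[];
for v in range(170,300,10):
    us=np.where(m[v])[0]; rows.append((C[v,us[0]],C[v,us[-1]]))
for k in (0,1):
    e=np.array([r[k] for r in rows]); f=np.polyfit(e[:,0],e[:,1],1); print('edge yaw',np.arctan(f[0]).round(4))
p=C[red&(abs((C-cr)@nr)<.004)]
Yr=p@ey; print('cover Y',np.percentile(Yr,[1,99]).round(4),'X',np.percentile(p@ex,[.5,99.5]).round(4),'h over panel',np.percentile((p-c)@n,[1,99]).round(4), 'z',np.percentile(p[:,2],[1,99]).round(3))
```

```text
panel [ 0.5162 -0.296   0.0874] [-0.4863  0.1133  0.8664] 14849 yaw -0.229
cover top [ 0.4884 -0.2892  0.1304] [-0.4315  0.1005  0.8965] 4532 angle 3.65
X [0.4853 0.6374] Y [-0.2437 -0.0977]
edge yaw -0.2705
edge yaw -0.1913
cover Y [-0.1919 -0.1497] X [0.4989 0.5819] h over panel [0.0478 0.0552] z [0.11 0.15]
```

```bash
cat >> h.py <<'E'
yaw=-0.23; ex=np.array([np.cos(yaw),np.sin(yaw),0]); ey=np.array([-np.sin(yaw),np.cos(yaw),0])
def proj(p,K,P):
    q=np.linalg.inv(P)@np.append(p,1); return K[0,2]+K[0,0]*q[0]/-q[2], K[1,2]-K[1,1]*q[1]/-q[2]
E
python3 - <<'E'
from h import *
z=np.load('pics/wrist1.npz'); img=z['img'].copy(); C=np.load('pics/wrist1C.npy'); K,P=z['K'],z['P']
for v in range(160,310,6):
    p=C[v,330]; print(v,'X %.4f z %.4f'%(p@ex,p[2]),img[v,330], '| red cols',[ (u) for u in range(295,365) if img[v,u,0]>60 and img[v,u,1]<40][::max(1,1)][:1],[ (u) for u in range(295,365) if img[v,u,0]>60 and img[v,u,1]<40][-1:])
def W(X,Y,z): return ex*X+ey*Y+np.array([0,0,z])
for X,z_ in [(.605,.1155),(.519,.1025)]:
    for Y in (-.1707-.024,-.1707,-.1707+.024):
        u,v=proj(W(X,Y,z_),K,P); print(X,Y,u,v); cv2.circle(img,(int(round(u)),int(round(v))),1,(0,255,0),-1)
save(cv2.resize(img[140:320,250:410],None,fx=3.3,fy=3.3,interpolation=cv2.INTER_CUBIC),'w1crop.png')
E
```

```text
160 X 0.4940 z 0.0438 [ 98 104 103] | red cols [] []
166 X 0.5004 z 0.0478 [68 71 70] | red cols [] []
172 X 0.5027 z 0.1108 [128  29  24] | red cols [307] [350]
178 X 0.5080 z 0.1138 [127  28  20] | red cols [304] [353]
184 X 0.5133 z 0.1165 [129  26  21] | red cols [304] [353]
190 X 0.5184 z 0.1210 [130  29  22] | red cols [304] [353]
196 X 0.5238 z 0.1219 [129  27  25] | red cols [304] [353]
202 X 0.5293 z 0.1225 [128  22  22] | red cols [306] [352]
208 X 0.5341 z 0.1277 [128  21  17] | red cols [306] [352]
214 X 0.5392 z 0.1300 [130  27  23] | red cols [306] [352]
220 X 0.5446 z 0.1313 [130  24  19] | red cols [307] [352]
226 X 0.5497 z 0.1334 [130  23  21] | red cols [307] [352]
232 X 0.5543 z 0.1378 [129  25  21] | red cols [307] [352]
238 X 0.5593 z 0.1401 [129  22  16] | red cols [307] [352]
244 X 0.5647 z 0.1410 [128  22  20] | red cols [307] [353]
250 X 0.5694 z 0.1441 [129  23  21] | red cols [307] [353]
256 X 0.5743 z 0.1466 [129  24  20] | red cols [307] [353]
262 X 0.5793 z 0.1486 [134  30  28] | red cols [307] [353]
268 X 0.6005 z 0.1050 [104 108 108] | red cols [307] [353]
274 X 0.6029 z 0.1162 [180 180 188] | red cols [307] [353]
280 X 0.6107 z 0.1128 [73 76 75] | red cols [] []
286 X 0.6162 z 0.1152 [119 123 123] | red cols [] []
292 X 0.6220 z 0.1171 [118 124 123] | red cols [] []
298 X 0.6269 z 0.1208 [121 127 127] | red cols [] []
304 X 0.6326 z 0.1228 [89 94 93] | red cols [] []
0.605 -0.19469999999999998 304.8290874186551 276.0176719364366
0.605 -0.1707 328.6731496868088 275.7297932241156
0.605 -0.1467 352.52463492845607 275.44182489132544
0.519 -0.19469999999999998 303.298413735616 188.71158375818445
0.519 -0.1707 327.82945933802523 188.40142858932512
0.519 -0.1467 352.3683619235911 188.09117408169394
```

View pics/w1crop.png

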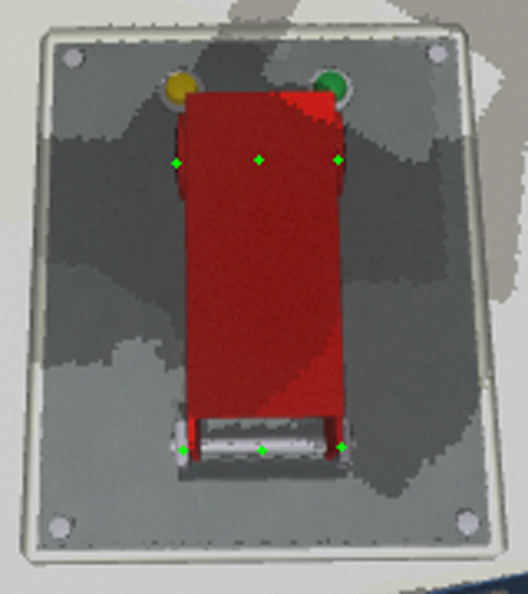

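>>> servo_tool --pt "-1 -0.024 0.016 -0.03 0.7" --pt "-1 -0.024 0.016 -0.08 0.7" --pt "-1 -0.024 0.016 -0.13 0.7" --pt "-1 -0.024 0.016 -0.17 0.7" --pt "-1 -0.024 0.016 -0.2 0.7" --pt "-1 -0.024 0.016 -0.213 0.7" --pt "-1 -0.024 0.016 -0.213 0.7" --pt "1 -0.024 0.016 -0.213 0.7" --pt "1 -0.024 0.016 -0.213 0.7" --pt "1 -0.024 0.016 -0.213 0.7" --pt "1 -0.024 0.016 -0.213 0.7" --pt "1 -0.024 0.016 -0.213 0.7" --grip_force 12

```text
clock: 4.05
tool_pos: [0.4668, -0.2844, 0.086]
eef_rot: [-1.573, -0.0, -0.228]
contact_force: [-2.3, -4.7, 1.1]
gripper_width: 0.541
```

Run:
```python
from h import *
s=get_state(); print({k:np.round(v,4) for k,v in s.items() if k not in('qvel','joint_efforts')})
p=s['tool_pos']; print('X',p@ex,'Y',p@ey)
# arc rows
r=.087; g0=np.radians(192.6)
for k,t in enumerate(np.linspace(.064,1.85,13)):
    dx=.604+r*np.cos(g0-t)-(.604+r*np.cos(g0-.064)); dz=r*(np.sin(g0-t)-np.sin(g0-.064))
    print(round(t,3),(ex*dx).round(3)[:2],round(dz,3))
```

```text
{'clock': np.float64(4.05), 'q': array([-7.6320e-01,  5.3350e-01,  1.5294e+00, -1.7000e-03,  1.0776e+00,
       -2.1048e+00]), 'tool_pos': array([ 0.4668, -0.2844,  0.086 ]), 'eef_rot': array([-1.5727e+00, -2.0000e-04, -2.2830e-01]), 'contact_force': array([-2.3115, -4.6811,  1.0555]), 'torque': array([-0.5965,  0.2465,  0.0575]), 'gripper_width': np.float64(0.5407)}
X 0.519355033616216 Y -0.1705203321486033
0.064 [ 0. -0.] 0.0
0.213 [-0.001  0.   ] 0.013
0.362 [-0.  0.] 0.026
0.51 [ 0.003 -0.001] 0.038
0.659 [ 0.007 -0.002] 0.051
0.808 [ 0.013 -0.003] 0.062
0.957 [ 0.021 -0.005] 0.072
1.106 [ 0.03  -0.007] 0.081
1.255 [ 0.04  -0.009] 0.088
1.404 [ 0.052 -0.012] 0.094
1.552 [ 0.064 -0.015] 0.098
1.701 [ 0.076 -0.018] 0.1
1.85 [ 0.089 -0.021] 0.1
```

Run:
```python
from h import *
for n in ('wrist1C','side1C','top1C','sideC','topC'):
    C=np.load(f'pics/{n}.npy').reshape(-1,3)
    m=(C[:,2]>.17)&(C[:,2]<.45)&(C[:,0]>.4)&(C[:,0]<.75)&(C[:,1]>-.3)&(C[:,1]<.12)&~((abs(C[:,0]-.49)<.12)&(C[:,1]<-.15))
    p=C[m]
    if len(p): print(n,len(p),'x',np.percentile(p[:,0],[1,5,50]).round(3),'ymin',np.percentile(p[:,1],[1,5,50]).round(3))
    for lo,hi in((.15,.25),(.25,.35),(.35,.45)):
        q=p[(p[:,2]>lo)&(p[:,2]<hi)]
        if len(q)>20: print('  ',lo,'x%.3f ymin %.3f ymax %.3f'%(np.percentile(q[:,0],1),np.percentile(q[:,1],1),np.percentile(q[:,1],99)), len(q))
```

```text
wrist1C 2561 x [0.548 0.554 0.58 ] ymin [-0.148 -0.1   -0.068]
   0.15 x0.548 ymin -0.148 ymax -0.049 2561
side1C 5012 x [0.432 0.513 0.623] ymin [-0.137 -0.113 -0.025]
   0.15 x0.426 ymin -0.135 ymax 0.070 1825
   0.25 x0.572 ymin -0.070 ymax 0.055 1773
   0.35 x0.486 ymin -0.140 ymax -0.011 1414
top1C 3323 x [0.515 0.537 0.61 ] ymin [-0.139 -0.121 -0.038]
   0.15 x0.551 ymin -0.121 ymax 0.058 1197
   0.25 x0.579 ymin -0.052 ymax 0.053 833
   0.35 x0.508 ymin -0.142 ymax -0.016 1293
sideC 5007 x [0.432 0.513 0.623] ymin [-0.136 -0.114 -0.025]
   0.15 x0.425 ymin -0.134 ymax 0.070 1821
   0.25 x0.572 ymin -0.070 ymax 0.055 1773
   0.35 x0.485 ymin -0.139 ymax -0.011 1413
topC 3513 x [0.437 0.53  0.607] ymin [-0.138 -0.12  -0.035]
   0.15 x0.426 ymin -0.121 ymax 0.065 1388
   0.25 x0.578 ymin -0.052 ymax 0.052 829
   0.35 x0.503 ymin -0.142 ymax -0.016 1296
```

>>> servo_tool --pt "1 -0.001 0 0.013 0.7" --pt "1 0 0 0.026 0.7" --pt "1 0.003 -0.001 0.038 0.7" --pt "1 0.007 -0.002 0.051 0.7" --pt "1 0.013 -0.003 0.062 0.7" --pt "1 0.021 -0.005 0.072 0.7" --pt "1 0.03 -0.007 0.081 0.7" --pt "1 0.04 -0.009 0.088 0.7" --pt "1 0.052 -0.012 0.094 0.7" --pt "1 0.064 -0.015 0.098 0.7" --pt "1 0.076 -0.018 0.1 0.7" --pt "1 0.089 -0.021 0.1 0.7" --pt "1 0.089 -0.021 0.1 0.7" --pt "1 0.089 -0.021 0.1 0.7"

```text
clock: 5.8
tool_pos: [0.556, -0.3053, 0.186]
eef_rot: [-1.572, -0.001, -0.217]
contact_force: [-0.4, -5.3, -0.8]
gripper_width: 0.544
```

>>> servo_tool --pt "-1 0 0 0 -0.7" --pt "-1 0 0 0 -0.7" --pt "-1 0 0 0 -0.7" --pt "-1 0 0 0.04 -0.7" --pt "-1 0 0 0.08 -0.7" --pt "-1 -0.05 0.011 0.08 -0.7" --pt "-1 -0.1 0.023 0.08 -0.7" --pt "-1 -0.117 0.027 0.08 -0.7" --pt "-1 -0.117 0.027 0.08 -0.7"

```text
clock: 6.92
tool_pos: [0.4384, -0.2772, 0.2664]
eef_rot: [-1.571, -0.001, -0.229]
contact_force: [-0.3, -0.0, 0.7]
gripper_width: 1.001
```

Run:
```python
from h import *
s=get_state(); print({k:np.round(v,3) for k,v in s.items() if k in('clock','tool_pos','eef_rot','contact_force')})
for n in ['wrist','side']:
    img,d,K,P=grab(n); save(img,n+'2.png'); np.savez('pics/'+n+'2.npz',img=img,d=d,K=K,P=P); np.save(f'pics/{n}2C.npy',cloud(d,K,P))
    if n=='side': save(cv2.resize(img[150:260,320:440],None,fx=5,fy=5,interpolation=cv2.INTER_CUBIC),'side2c.png')
```

```text
{'clock': np.float64(6.925), 'tool_pos': array([ 0.438, -0.277,  0.266]), 'eef_rot': array([-1.571e+00, -1.000e-03, -2.290e-01]), 'contact_force': array([-0.342, -0.034,  0.707])}
```

View pics/wrist2.png

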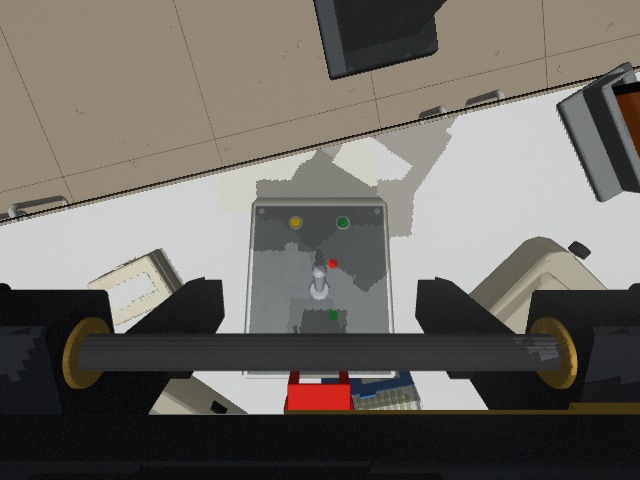

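View pics/side2c.png

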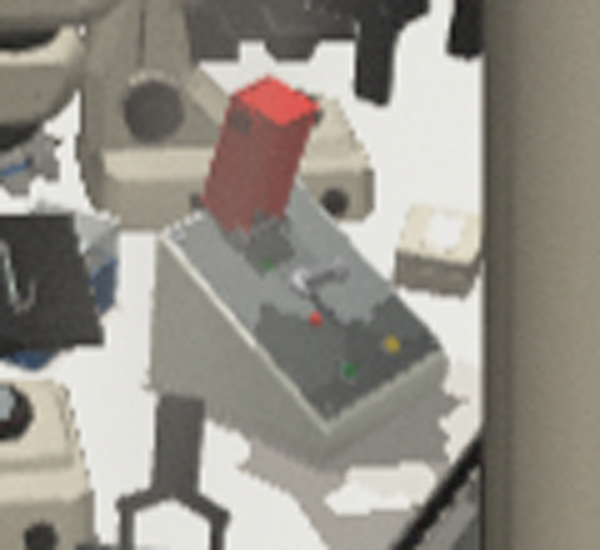

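>>> servo_tool --pt "1 0 0 -0.04 0" --pt "1 0 0 -0.08 0" --pt "1 0 0 -0.12 0" --pt "1 0 0 -0.15 0" --pt "1 0 0 -0.166 0" --pt "1 0 0 -0.166 0" --pt "1 0 0 -0.166 0" --pt "1 0.01 -0.002 -0.166 0" --pt "1 0.02 -0.005 -0.166 0" --pt "1 0.027 -0.006 -0.166 0" --pt "1 0.034 -0.008 -0.164 0" --pt "1 0.041 -0.0096 -0.162 0" --pt "1 0.046 -0.0108 -0.16 0" --pt "1 0.05 -0.0117 -0.16 0" --pt "1 0.052 -0.0122 -0.16 0" --pt "1 0.052 -0.0122 -0.16 0"

```text
clock: 9.02
tool_pos: [0.4901, -0.2894, 0.1057]
eef_rot: [-1.571, 0.003, -0.228]
contact_force: [-8.3, 1.7, 7.1]
gripper_width: 0.004
```

>>> servo_tool --pt "1 0.001 0 0 0" --pt "1 0.002 -0.0005 0 0" --pt "1 0.002 -0.0005 0 0"

```text
clock: 9.4
tool_pos: [0.4905, -0.2894, 0.1057]
eef_rot: [-1.57, 0.007, -0.228]
contact_force: [-17.9, 3.0, 10.4]
gripper_width: 0.005
```

>>> servo_tool --pt "1 -0.03 0.007 0.01 0" --pt "1 -0.055 0.013 0.06 0" --pt "1 -0.055 0.013 0.12 0" --pt "-1 -0.055 0.013 0.16 0" --pt "-1 -0.055 0.013 0.16 0"

```text
clock: 10.02
tool_pos: [0.439, -0.278, 0.2685]
eef_rot: [-1.574, -0.006, -0.228]
contact_force: [-0.8, 0.7, -1.2]
gripper_width: 0.211
```

Run:
```python
from h import *
s=get_state(); print({k:np.round(v,3) for k,v in s.items() if k in('clock','tool_pos','eef_rot','contact_force')})
for n in ['wrist','side']:
    img,d,K,P=grab(n); save(img,n+'3.png'); np.savez('pics/'+n+'3.npz',img=img,d=d,K=K,P=P); np.save(f'pics/{n}3C.npy',cloud(d,K,P))
    if n=='side': save(cv2.resize(img[150:260,320:440],None,fx=5,fy=5,interpolation=cv2.INTER_CUBIC),'side3c.png')
```

```text
{'clock': np.float64(10.025), 'tool_pos': array([ 0.439, -0.278,  0.269]), 'eef_rot': array([-1.574, -0.006, -0.228]), 'contact_force': array([-0.801,  0.696, -1.246])}
```

View pics/wrist3.png

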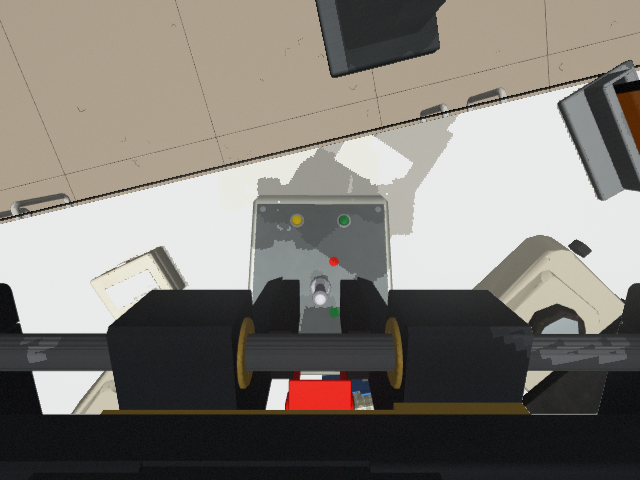

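View pics/side3c.png

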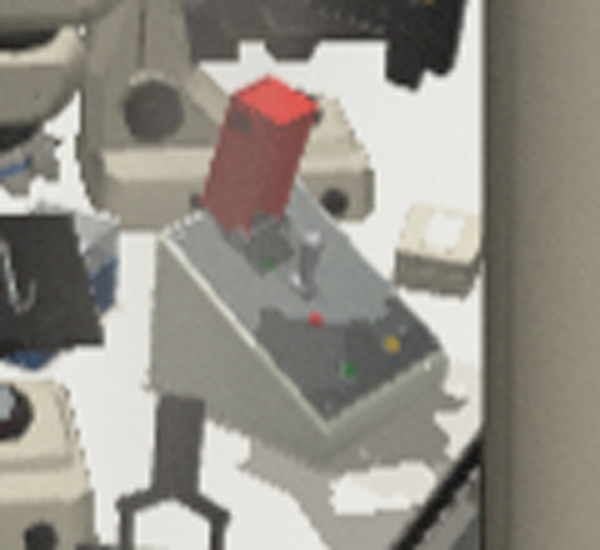

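>>> servo_tool --pt "-1 0 0 0 0" --pt "-1 0 0 0 0" --pt "-1 0.04 -0.009 0 0" --pt "-1 0.08 -0.018 0 0" --pt "-1 0.117 -0.027 0 0" --pt "-1 0.117 -0.027 -0.02 0" --pt "-1 0.117 -0.027 -0.05 0" --pt "-1 0.117 -0.027 -0.081 0" --pt "-1 0.117 -0.027 -0.081 0" --pt "1 0.117 -0.027 -0.081 0" --pt "1 0.117 -0.027 -0.081 0" --pt "1 0.117 -0.027 -0.081 0" --pt "1 0.117 -0.027 -0.081 0" --pt "1 0.117 -0.027 -0.081 0"

```text
clock: 11.88
tool_pos: [0.5549, -0.305, 0.1852]
eef_rot: [-1.572, -0.001, -0.229]
contact_force: [-1.2, -4.4, 1.1]
gripper_width: 0.541
```

Run:
```python
from h import *
s=get_state(); print({k:np.round(v,4) for k,v in s.items() if k in('clock','tool_pos','eef_rot','contact_force','gripper_width')})
p=s['tool_pos']; print('X',p@ex,'Y',p@ey)
z=np.load('pics/wrist3.npz'); C=np.load('pics/wrist3C.npy')
print('toggle end',[ (C[v,320]@ex, C[v,320][2]) for v in (294,298,301)])
r=.087; g0=np.radians(192.6); t0=1.85
for t in np.append(np.linspace(1.7,.15,11),[.05,0,-.03]):
    dx=r*(np.cos(g0-t)-np.cos(g0-t0)); dz=r*(np.sin(g0-t)-np.sin(g0-t0)); print(round(t,3),(ex*dx).round(3)[:2],round(dz,4))
```

```text
{'clock': np.float64(11.875), 'tool_pos': array([ 0.5549, -0.305 ,  0.1852]), 'eef_rot': array([-1.5723e+00, -7.0000e-04, -2.2900e-01]), 'contact_force': array([-1.2444, -4.4432,  1.1084]), 'gripper_width': np.float64(0.5411)}
X 0.6098099718758103 Y -0.17043861789036363
toggle end [(np.float64(0.552781711561043), np.float64(0.12512672916960244)), (np.float64(0.5571085798841542), np.float64(0.1242221095434996)), (np.float64(0.5593663604398652), np.float64(0.1257013783564191))]
1.7 [-0.013  0.003] -0.0002
1.545 [-0.026  0.006] -0.0025
1.39 [-0.038  0.009] -0.0067
1.235 [-0.05   0.012] -0.0129
1.08 [-0.06   0.014] -0.0209
0.925 [-0.07   0.016] -0.0305
0.77 [-0.077  0.018] -0.0414
0.615 [-0.083  0.019] -0.0534
0.46 [-0.087  0.02 ] -0.0662
0.305 [-0.089  0.021] -0.0795
0.15 [-0.09   0.021] -0.0929
0.05 [-0.089  0.021] -0.1016
0.0 [-0.088  0.021] -0.1058
-0.03 [-0.087  0.02 ] -0.1084
```

>>> servo_tool --pt "1 -0.013 0.003 0 0" --pt "1 -0.026 0.006 -0.002 0" --pt "1 -0.038 0.009 -0.007 0" --pt "1 -0.05 0.012 -0.013 0" --pt "1 -0.06 0.014 -0.021 0" --pt "1 -0.07 0.016 -0.03 0" --pt "1 -0.077 0.018 -0.041 0" --pt "1 -0.083 0.019 -0.053 0" --pt "1 -0.087 0.02 -0.066 0" --pt "1 -0.089 0.021 -0.079 0" --pt "1 -0.09 0.021 -0.092 0" --pt "1 -0.089 0.021 -0.101 0" --pt "1 -0.088 0.021 -0.106 0" --pt "1 -0.087 0.02 -0.108 0" --pt "1 -0.087 0.02 -0.109 0" --pt "1 -0.087 0.02 -0.109 0"

```text
clock: 13.88
tool_pos: [0.4683, -0.2848, 0.0769]
eef_rot: [-1.573, -0.002, -0.228]
contact_force: [-2.4, -2.9, 13.6]
gripper_width: 0.543
```

>>> servo_tool --pt "-1 0 0 0.001 0" --pt "-1 0 0 0.001 0" --pt "-1 0 0 0.001 0" --pt "-1 0 0 0.03 0" --pt "-1 0 0 0.08 0" --pt "-1 0 0 0.14 0" --pt "-1 0.01 -0.008 0.19 0" --pt "-1 0.022 -0.015 0.222 0" --pt "-1 0.022 -0.015 0.222 0"

```text
clock: 15.0
tool_pos: [0.4907, -0.2997, 0.2993]
eef_rot: [-1.572, -0.003, -0.228]
contact_force: [0.0, 0.0, -1.1]
gripper_width: 0.999
```

Run:
```python
from h import *
s=get_state(); print({k:np.round(v,3) for k,v in s.items() if k in('clock','tool_pos','eef_rot','contact_force')})
for n in ['wrist','side']:
    img,d,K,P=grab(n); save(img,n+'4.png'); np.savez('pics/'+n+'4.npz',img=img,d=d,K=K,P=P); C=cloud(d,K,P); np.save(f'pics/{n}4C.npy',C)
    if n=='wrist':
        hsv=cv2.cvtColor(img,cv2.COLOR_RGB2HSV)
        box=np.zeros(d.shape,bool); box[150:300,255:410]=1; box&=d>0
        red=box&((hsv[...,0]<8)|(hsv[...,0]>172))&(hsv[...,1]>150)
        from numpy.linalg import svd
        def fit(p):
            for _ in range(6):
                c=p.mean(0);n=svd(p-c,full_matrices=False)[2][2];n*=np.sign(n[2]);k=abs((p-c)@n);p=p[k<max(.002,2*np.median(k))] 
            return c,n
        c,n_=fit(C[red]); g=np.array([-.4863,.1133,.8664])
        print('cover top',c.round(3),n_.round(3),'angle to panel normal along hinge (rad)',(np.arctan2(-n_@ex,n_[2])-np.arctan2(-g@ex,g[2])).round(3), (np.pi/6-np.arctan2(-n_@ex,n_[2])).round(3))
```

```text
{'clock': np.float64(15.0), 'tool_pos': array([ 0.491, -0.3  ,  0.299]), 'eef_rot': array([-1.572, -0.003, -0.228]), 'contact_force': array([ 0.024,  0.05 , -1.115])}
cover top [ 0.487 -0.289  0.126] [-0.485  0.114  0.867] angle to panel normal along hinge (rad) -0.001 0.002
```

View pics/wrist4.png

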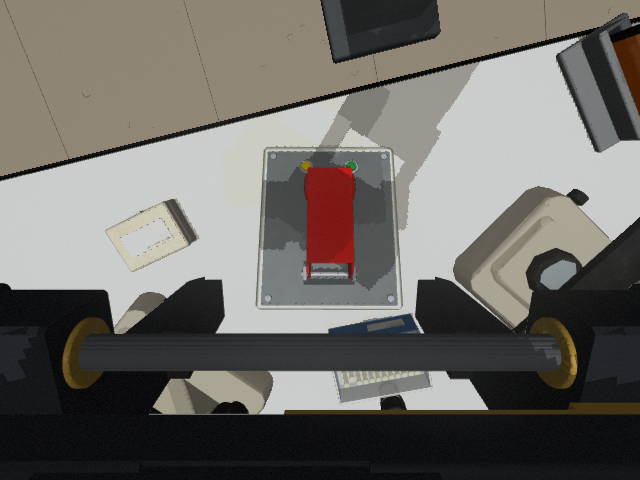

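Cover measured at 0.00 rad, so it is closed. Next I'll go to the shield, passing well in front of the microscope.

>>> servo_tool --pt "-1 -0.05 0.02 0.03 5" --pt "-1 -0.1 0.05 0.06 10" --pt "-1 -0.125 0.09 0.07 15" --pt "-1 -0.125 0.14 0.07 20" --pt "-1 -0.125 0.19 0.07 25" --pt "-1 -0.125 0.24 0.07 30" --pt "-1 -0.12 0.28 0.07 32.5" --pt "-1 -0.11 0.32 0.07 32.5" --pt "-1 -0.1 0.35 0.07 32.5" --pt "-1 -0.1 0.35 0.07 32.5" --pt "-1 -0.1 0.35 0.07 32.5"

```text
clock: 16.48
tool_pos: [0.3895, 0.0504, 0.3669]
eef_rot: [-1.57, 0.002, 0.339]
contact_force: [0.4, 1.7, 0.3]
gripper_width: 1.0
```

Run:
```python
from h import *
s=get_state(); print({k:np.round(v,3) for k,v in s.items() if k in('clock','q','tool_pos','eef_rot','contact_force')})
for n in ['wrist']:
    img,d,K,P=grab(n); save(img,n+'5.png'); np.savez('pics/'+n+'5.npz',img=img,d=d,K=K,P=P); C=cloud(d,K,P); np.save(f'pics/{n}5C.npy',C)
```

```text
{'clock': np.float64(16.475), 'q': array([-0.175,  0.024,  1.398, -0.   ,  1.721, -2.085]), 'tool_pos': array([0.39 , 0.05 , 0.367]), 'eef_rot': array([-1.57 ,  0.002,  0.339]), 'contact_force': array([0.37 , 1.702, 0.254])}
```

View pics/wrist5.png

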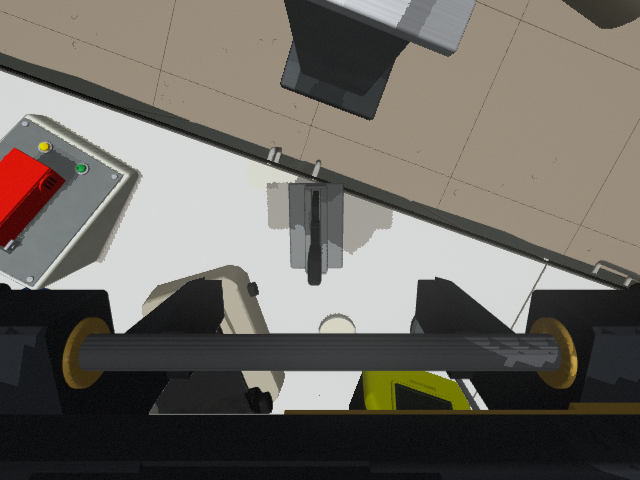

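The wrist view shows the foot at (316,225), with the shield edge-on along its slot and the tab top around (315,265).

Run:
```python
from h import *
z=np.load('pics/wrist5.npz'); img=z['img']; K,P=z['K'],z['P']; C=np.load('pics/wrist5C.npy'); d=z['d']
b=np.zeros(d.shape,bool); b[170:300,285:350]=1; b&=d>0
S=np.load('pics/sideC.npy'); 
def ax(p):
    xy=p[:,:2]; c=np.median(xy,0); v=np.linalg.svd(xy-xy.mean(0),full_matrices=False)[2][0]; v*=np.sign(v[0]); return c,np.arctan2(v[1],v[0])
for lo,hi in((.19,.23),(.15,.23),(.08,.13),(.095,.11),(.03,.045)):
    m=b&(C[...,2]>lo)&(C[...,2]<hi); p=C[m]
    if len(p)<8: print(lo,len(p)); continue
    c,a=ax(p); e=np.array([np.cos(a),np.sin(a)]);f=np.array([-e[1],e[0]])
    print(lo,len(p),'c',p[:,:2].mean(0).round(4),'yaw',a.round(3),'len',np.percentile(p[:,:2]@e,[2,98]).round(4),'wid',np.percentile(p[:,:2]@f,[2,98]).round(4),'z',np.percentile(p[:,2],[50,98]).round(4))
# foot top: rect
m=b&(C[...,2]>.03)&(C[...,2]<.045); r=cv2.minAreaRect((C[m][:,:2]*1000).astype(np.float32)); print('foot rect',r)
e=np.array([np.cos(.339),np.sin(.339)]);f=np.array([-e[1],e[0]])
m=b&(C[...,2]>.09); p=C[m]; print('shield range along',np.percentile(p[:,:2]@e,[.5,99.5]),'across med',np.median(p[:,:2]@f))
# side view tab
m=(S[...,0]>.38)&(S[...,0]<.49)&(S[...,1]>.03)&(S[...,1]<.1)&(S[...,2]>.155)&(S[...,2]<.22); m[:,:300]=0; p=S[m]; print('side tab',len(p),p.mean(0).round(4),'along',np.percentile(p[:,:2]@e,[1,99]).round(4),'z',np.percentile(p[:,2],[2,99]).round(4))
m=(S[...,0]>.37)&(S[...,0]<.5)&(S[...,1]>.03)&(S[...,1]<.11)&(S[...,2]>.05)&(S[...,2]<.1); m[:,:300]=0; p=S[m]; print('side pane',len(p),'yaw',ax(p)[1],'along',np.percentile(p[:,:2]@e,[1,99]).round(4),'acr',np.median(p[:,:2]@f))
save(cv2.resize(img[160:310,260:380],None,fx=4,fy=4,interpolation=cv2.INTER_CUBIC),'w5c.png')
```

```text
0.19 378 c [0.4342 0.0612] yaw 0.347 len [0.4183 0.4427] wid [-0.0959 -0.0844] z [0.2043 0.2061]
0.15 511 c [0.4317 0.0603] yaw 0.346 len [0.4183 0.4427] wid [-0.0956 -0.084 ] z [0.2035 0.206 ]
0.08 185 c [0.3971 0.0481] yaw 0.348 len [0.3763 0.4022] wid [-0.0941 -0.0863] z [0.0988 0.1138]
0.095 163 c [0.3974 0.0482] yaw 0.343 len [0.3772 0.4023] wid [-0.0919 -0.0845] z [0.0988 0.1086]
0.03 1181 c [0.4264 0.0599] yaw 0.381 len [0.3655 0.4867] wid [-0.1213 -0.0878] z [0.0357 0.0377]
foot rect ((436.0250244140625, 61.93416213989258), (126.7203598022461, 32.01463317871094), 19.640853881835938)
shield range along [0.37729422 0.44459799] across med -0.08671519745455601
side tab 159 [0.4338 0.0663 0.183 ] along [0.4188 0.4437] z [0.1569 0.2055]
side pane 536 yaw 0.3371438014545311 along [0.3779 0.4847] acr -0.08444396209070237
```

View pics/w5c.png

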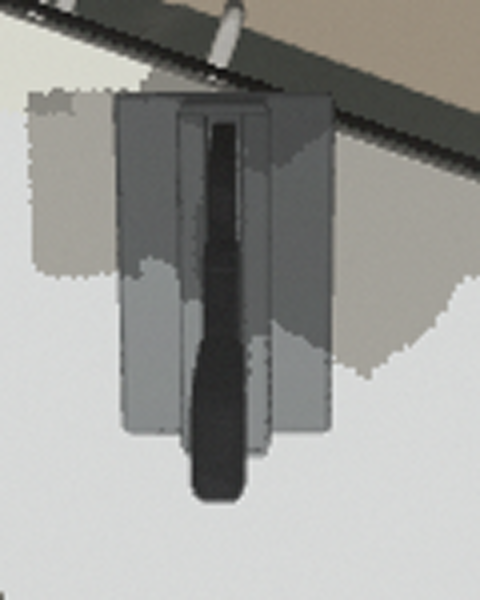

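>>> servo_tool --pt "-1 0.02 0.005 -0.03 0.2" --pt "-1 0.044 0.011 -0.08 0.2" --pt "-1 0.044 0.011 -0.13 0.2" --pt "-1 0.044 0.011 -0.17 0.2" --pt "-1 0.044 0.011 -0.195 0.2" --pt "-1 0.044 0.011 -0.204 0.2" --pt "-1 0.044 0.011 -0.204 0.2" --pt "-1 0.044 0.011 -0.204 0.2"

```text
clock: 17.52
tool_pos: [0.4345, 0.0615, 0.1647]
eef_rot: [-1.572, -0.002, 0.342]
contact_force: [-1.2, 0.5, 1.2]
gripper_width: 0.997
```

>>> servo_tool --pt "1 0 0 0 0" --pt "1 0 0 0 0" --pt "1 0 0 0 0" --pt "1 0 0 0 0" --pt "1 0 0 0 0" --pt "1 0 0 0 0" --pt "1 0 0 0 0" --pt "1 0 0 0 0" --pt "1 0 0 0 0" --grip_force 30

```text
clock: 18.65
tool_pos: [0.434, 0.0618, 0.1637]
eef_rot: [-1.571, 0.0, 0.342]
contact_force: [-0.0, 0.2, -0.2]
gripper_width: 0.132
```

>>> servo_tool --pt "1 0 0 0.01 0" --pt "1 0 0 0.025 0" --pt "1 0 0 0.045 0" --pt "1 0 0 0.065 0" --pt "1 0 0 0.075 0" --pt "1 0 0 0.075 0"

```text
clock: 19.4
tool_pos: [0.4341, 0.0618, 0.2392]
eef_rot: [-1.571, -0.001, 0.342]
contact_force: [-0.2, 0.0, -2.0]
gripper_width: 0.131
```

Run:
```python
from h import *
s=get_state(); print({k:np.round(v,3) for k,v in s.items() if k in('clock','q','tool_pos','eef_rot','contact_force','gripper_width')})
for n,b in (('side',(255,260,310,350)),('top',(215,235,275,300))):
    img,d,K,P=grab(n); save(img,n+'6.png'); np.savez('pics/'+n+'6.npz',img=img,d=d,K=K,P=P); C=cloud(d,K,P); np.save(f'pics/{n}6C.npy',C)
    x0,y0,x1,y1=b; f=7; c=cv2.resize(img[y0:y1,x0:x1],None,fx=f,fy=f,interpolation=cv2.INTER_NEAREST); save(c,n+'6c.png')
```

```text
{'clock': np.float64(19.4), 'q': array([-0.13 ,  0.183,  1.582, -0.   ,  1.375, -2.043]), 'tool_pos': array([0.434, 0.062, 0.239]), 'eef_rot': array([-1.571e+00, -1.000e-03,  3.420e-01]), 'contact_force': array([-0.168,  0.013, -2.01 ]), 'gripper_width': np.float64(0.131)}
```

View pics/side6.png

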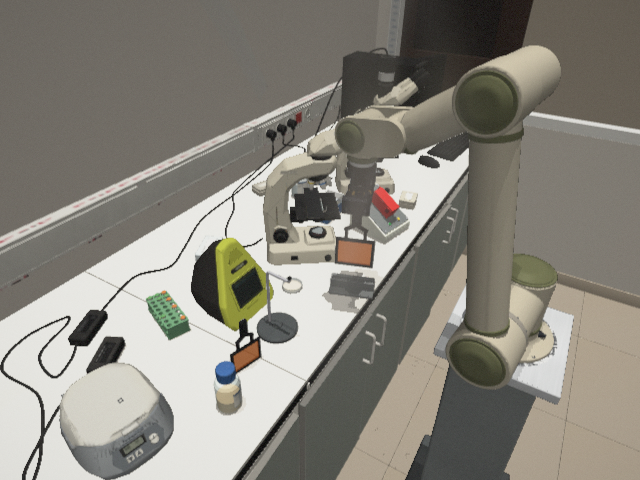

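View pics/side6c.png

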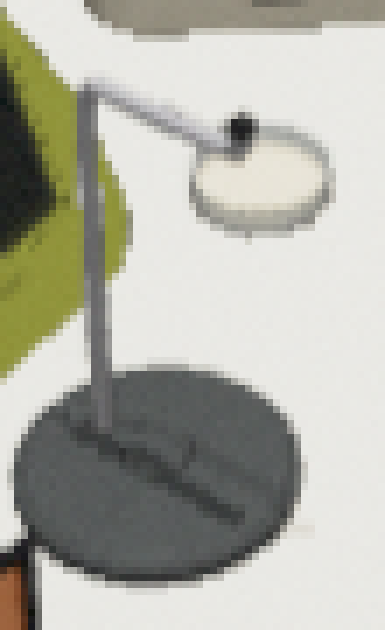

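View pics/top6c.png

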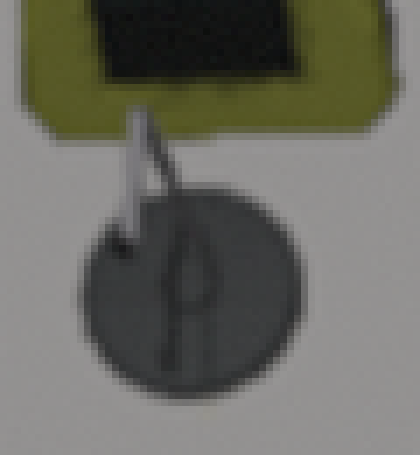

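Run:
```python
from h import *
def ray(n,u,v):
    z=np.load(f'pics/{n}6.npz'); K,P=z['K'],z['P']
    d=P[:3,:3]@np.array([(u-K[0,2])/K[0,0],-(v-K[1,2])/K[1,1],-1]); return P[:3,3],d/np.linalg.norm(d)
def tri(a,b):
    A=np.zeros((3,3));B=np.zeros(3); 
    for o,d in(a,b):
        M=np.eye(3)-np.outer(d,d);A+=M;B+=M@o
    x=np.linalg.solve(A,B); return x,[np.linalg.norm((np.eye(3)-np.outer(d,d))@(x-o)) for o,d in(a,b)]
def pl(r,z): o,d=r; return o+d*(z-o[2])/d[2]
Q={'ball':((242,128),(123,245),.192),'posttop':((90,87),(137,112),.18),'disc':((157,467),(190,292),.01)}
for k,(s,t,h) in Q.items():
    rs=ray('side',s[0]/7+255-.5,s[1]/7+260-.5); rt=ray('top',t[0]/7+215-.5,t[1]/7+235-.5)
    x,e=tri(rs,rt); print(k,'tri',x.round(4),np.round(e,4),'side@h',pl(rs,h).round(4)[:2],'top@h',pl(rt,h).round(4)[:2])
for n in('side','top'):
    C=np.load(f'pics/{n}6C.npy'); z=np.load(f'pics/{n}6.npz')
    m=(abs(C[...,0]-.53)<.09)&(abs(C[...,1]-.32)<.08)&(C[...,2]>.172)&(C[...,2]<.21); m[:,:215]=0
    p=C[m]
    if n=='side': mm=m.copy(); mm[:,:262]=0; p=C[mm]
    print(n,len(p)); 
    if n=='top':
        pass
    print(p[np.argsort(p[:,0])][:: max(1,len(p)//14)].round(3).tolist())
    # disc circle fit
    m=(np.hypot(C[...,0]-.52,C[...,1]-.32)<.08)&(C[...,2]>.007)&(C[...,2]<.02)&(z['img'].sum(-1)<330)
    p=C[m][:,:2]; c,r=cv2.minEnclosingCircle((p*1000).astype(np.float32)); print('disc',c,r,len(p),np.median(C[m][:,2]))
```

```text
ball tri [0.4856 0.3187 0.192 ] [0.0005 0.0005] side@h [0.485  0.3187] top@h [0.4861 0.3188]
posttop tri [0.5533 0.3142 0.1794] [0.0009 0.0009] side@h [0.5517 0.315 ] top@h [0.554  0.3144]
disc tri [0.5288 0.3163 0.0086] [0.0003 0.0003] side@h [0.5283 0.3174] top@h [0.528 0.316]
side 99
[[0.48, 0.317, 0.192], [0.482, 0.319, 0.193], [0.485, 0.323, 0.194], [0.489, 0.322, 0.18], [0.495, 0.318, 0.184], [0.502, 0.32, 0.179], [0.507, 0.321, 0.177], [0.514, 0.319, 0.179], [0.518, 0.318, 0.18], [0.524, 0.318, 0.181], [0.529, 0.315, 0.183], [0.537, 0.321, 0.18], [0.544, 0.315, 0.177], [0.549, 0.312, 0.182], [0.555, 0.316, 0.176]]
disc (527.4298706054688, 316.85882568359375) 54.68828201293945 889 0.011174504780388728
top 59
[[0.479, 0.314, 0.205], [0.484, 0.317, 0.202], [0.487, 0.322, 0.195], [0.492, 0.315, 0.179], [0.501, 0.317, 0.184], [0.507, 0.317, 0.186], [0.514, 0.313, 0.192], [0.518, 0.311, 0.181], [0.522, 0.318, 0.18], [0.526, 0.311, 0.186], [0.531, 0.318, 0.182], [0.536, 0.311, 0.186], [0.541, 0.319, 0.175], [0.545, 0.315, 0.181], [0.554, 0.314, 0.185]]
disc (527.7919921875, 313.7350158691406) 55.75779724121094 581 0.014021353565759842
```

Run:
```python
from h import *
for n in('side','top'):
    C=np.load(f'pics/{n}6C.npy'); z=np.load(f'pics/{n}6.npz'); hsv=cv2.cvtColor(z['img'],cv2.COLOR_RGB2HSV)
    m=(C[...,0]>.5)&(C[...,0]<.8)&(C[...,1]>.2)&(C[...,1]<.5)&(C[...,2]>.02)&(C[...,2]<.5)&(hsv[...,0]>22)&(hsv[...,0]<40)&(hsv[...,1]>120)
    p=C[m]
    for lo,hi in((.02,.08),(.08,.15),(.15,.2),(.2,.3),(.3,.4)):
        q=p[(p[:,2]>lo)&(p[:,2]<hi)]
        if len(q)>5: print(n,lo,len(q),'x',np.percentile(q[:,0],[2,98]).round(3),'y',np.percentile(q[:,1],[2,98]).round(3),'zmax',q[:,2].max().round(3))
# eye/shield in side now
z=np.load('pics/side6.npz'); save(cv2.resize(z['img'][150:310,310:410],None,fx=3.6,fy=3.6,interpolation=cv2.INTER_CUBIC),'side6s.png')
```

```text
side 0.02 824 x [0.611 0.65 ] y [0.226 0.394] zmax 0.08
side 0.08 800 x [0.633 0.676] y [0.234 0.384] zmax 0.15
side 0.15 645 x [0.658 0.693] y [0.261 0.354] zmax 0.2
side 0.2 209 x [0.675 0.707] y [0.277 0.334] zmax 0.215
top 0.02 449 x [0.609 0.637] y [0.215 0.383] zmax 0.08
top 0.08 504 x [0.63  0.673] y [0.218 0.374] zmax 0.15
top 0.15 409 x [0.656 0.69 ] y [0.246 0.35 ] zmax 0.2
top 0.2 206 x [0.675 0.705] y [0.263 0.332] zmax 0.226
```

View pics/side6s.png

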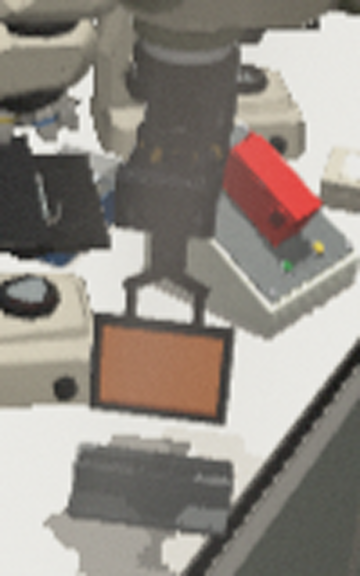

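The shield is lifted upright and the cover is still closed. The yellow object only reaches 0.226 m, below the gripper body at the hook. I'll carry the shield to the prong's open end.

>>> servo_tool --pt "1 -0.01 0.01 0 -4" --pt "1 -0.02 0.03 0 -11" --pt "1 -0.03 0.05 0 -19" --pt "1 -0.035 0.07 0 -27" --pt "1 -0.035 0.09 0 -35" --pt "1 -0.035 0.11 0 -43" --pt "1 -0.035 0.13 0 -51" --pt "1 -0.035 0.15 0 -59" --pt "1 -0.035 0.17 0 -67" --pt "1 -0.03 0.19 0 -75" --pt "1 -0.03 0.21 0 -83" --pt "1 -0.03 0.23 0 -91" --pt "1 -0.025 0.245 -0.004 -99" --pt "1 -0.024 0.255 -0.008 -106" --pt "1 -0.024 0.261 -0.008 -111" --pt "1 -0.024 0.261 -0.008 -113" --pt "1 -0.024 0.261 -0.008 -113" --pt "1 -0.024 0.261 -0.008 -113"

```text
clock: 21.75
tool_pos: [0.41, 0.3225, 0.2306]
eef_rot: [-1.571, -0.0, -1.629]
contact_force: [-1.0, 0.1, -1.3]
gripper_width: 0.132
```

Run:
```python
from h import *
s=get_state(); print({k:np.round(v,3) for k,v in s.items() if k in('clock','q','tool_pos','eef_rot','contact_force','gripper_width')})
for n in ('wrist','side','top'):
    img,d,K,P=grab(n); save(img,n+'7.png'); np.savez('pics/'+n+'7.npz',img=img,d=d,K=K,P=P); C=cloud(d,K,P); np.save(f'pics/{n}7C.npy',C)
    if n=='side': save(cv2.resize(img[200:360,230:390],None,fx=3.7,fy=3.7,interpolation=cv2.INTER_CUBIC),'side7c.png')
```

```text
{'clock': np.float64(21.75), 'q': array([ 0.439,  0.337,  1.389, -0.   ,  1.415,  0.498]), 'tool_pos': array([0.41 , 0.323, 0.231]), 'eef_rot': array([-1.571, -0.   , -1.629]), 'contact_force': array([-1.044,  0.062, -1.273]), 'gripper_width': np.float64(0.132)}
```

View pics/wrist7.png

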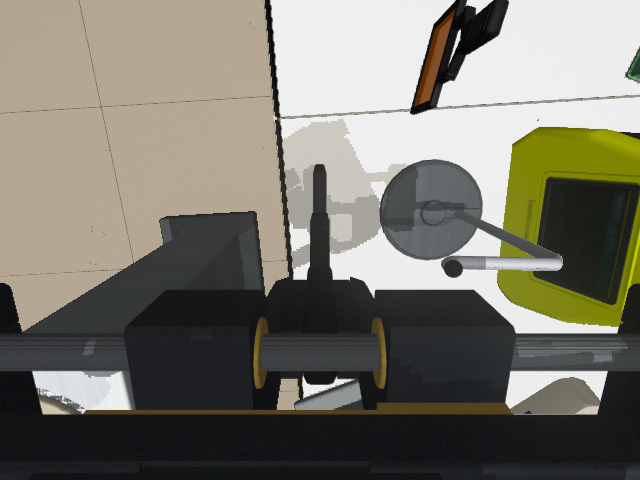

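View pics/side7c.png

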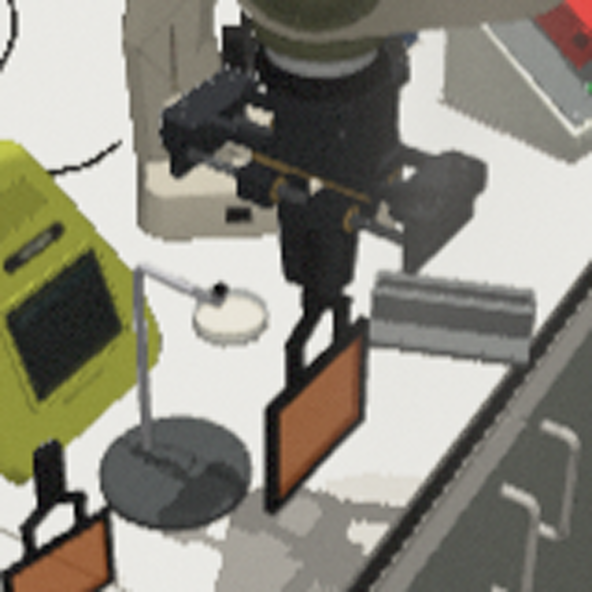

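The wrist view shows the shield edge-on at column 320. The ball is at (453,268), the prong runs along row 263, and the post top is at (558,262).

Run:
```python
from h import *
z=np.load('pics/wrist7.npz'); K,P=z['K'],z['P']; C=np.load('pics/wrist7C.npy'); img=z['img']
s=get_state(); T=toolT(s)
def pl(u,v,h):
    d=P[:3,:3]@np.array([(u-K[0,2])/K[0,0],-(v-K[1,2])/K[1,1],-1]); o=P[:3,3]; return o+d*(h-o[2])/d[2]
for nm,u,v,h in(('ball',453,268,.191),('prong',500,263,.184),('prong',530,263,.184),('post',558,262.5,.184)):
    w=pl(u,v,h); print(nm,w.round(4),'cloud',C[int(v),u].round(4))
m=(C[...,0]>.45)&(C[...,0]<.56)&(abs(C[...,1]-.317)<.025)&(C[...,2]>.172)&(C[...,2]<.2)
m[:,:440]=0
p=C[m&(np.arange(640)[None]>470)]; f=np.polyfit(p[:,0],p[:,1],1); print('prong line y=%.4f at .52'%np.polyval(f,.52),'slope',f[0],len(p),'z',np.percentile(p[:,2],[50,95]))
# shield pane top frame seen: dark pts z 0.05..0.2 near x .41
q=C[(abs(C[...,0]-.41)<.03)&(abs(C[...,1]-.323)<.1)&(C[...,2]>.06)&(C[...,2]<.14)]
print('shield frame y range',np.percentile(q[:,1],[1,99]).round(4),'x',np.median(q[:,0]).round(4),'z',np.percentile(q[:,2],[5,95]).round(3)) 
g=np.polyfit(q[:,1],q[:,0],1);print('tilt dir x/y',g[0])
```

```text
ball [0.4851 0.3192 0.191 ] cloud [0.4831 0.3212 0.1962]
prong [0.515 0.318 0.184] cloud [0.5158 0.3174 0.1824]
prong [0.5324 0.317  0.184 ] cloud [0.5333 0.3165 0.1826]
post [0.5486 0.3164 0.184 ] cloud [0.5499 0.3159 0.182 ]
prong line y=0.3170 at .52 slope -0.07074620982505284 1247 z [0.18201038 0.18338972]
shield frame y range [0.375  0.3759] x 0.4129 z [0.082 0.139]
tilt dir x/y -6.124840135972254
```

>>> servo_tool --pt "1 0.015 -0.002 0 0" --pt "1 0.03 -0.003 0 0" --pt "1 0.045 -0.003 0 0" --pt "1 0.06 -0.003 0 0" --pt "1 0.072 -0.003 0 0" --pt "1 0.084 -0.004 0 0" --pt "1 0.096 -0.004 0 0" --pt "1 0.108 -0.005 0 0" --pt "1 0.11 -0.005 0 0" --pt "1 0.11 -0.005 0 0"

```text
clock: 23.15
tool_pos: [0.5199, 0.3178, 0.2307]
eef_rot: [-1.571, -0.0, -1.63]
contact_force: [-0.3, -0.2, -1.2]
gripper_width: 0.135
```

Run:
```python
from h import *
s=get_state(); print({k:np.round(v,3) for k,v in s.items() if k in('clock','q','tool_pos','eef_rot','contact_force','gripper_width')})
for n in ('side','wrist'):
    img,d,K,P=grab(n); save(img,n+'8.png'); np.savez('pics/'+n+'8.npz',img=img,d=d,K=K,P=P)
    if n=='side': save(cv2.resize(img[200:360,220:360],None,fx=3.7,fy=3.7,interpolation=cv2.INTER_CUBIC),'side8c.png')
```

```text
{'clock': np.float64(23.15), 'q': array([0.355, 0.492, 1.136, 0.   , 1.514, 0.414]), 'tool_pos': array([0.52 , 0.318, 0.231]), 'eef_rot': array([-1.571, -0.   , -1.63 ]), 'contact_force': array([-0.31 , -0.158, -1.247]), 'gripper_width': np.float64(0.135)}
```

View pics/side8c.png

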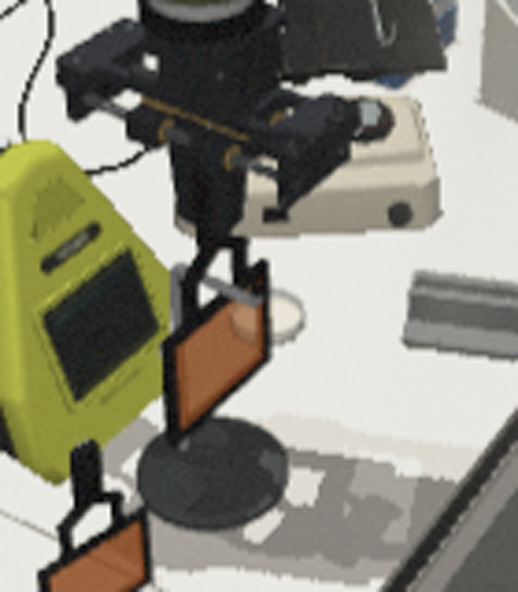

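View pics/wrist8.png

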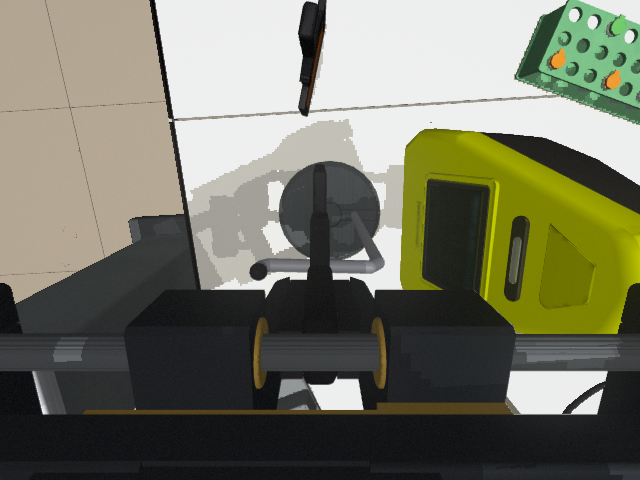

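The prong passes through the eye with no contact force. Lowering now.

>>> servo_tool --pt "1 0 0 -0.008 0" --pt "1 0 0 -0.015 0" --pt "1 0 0 -0.02 0" --pt "1 0 0 -0.024 0" --pt "1 0 0 -0.024 0" --pt "1 0 0 -0.024 0"

```text
clock: 24.0
tool_pos: [0.52, 0.3178, 0.2069]
eef_rot: [-1.571, 0.0, -1.63]
contact_force: [0.4, 0.4, -0.9]
gripper_width: 0.132
```

>>> servo_tool --pt "1 0 0 -0.001 0" --pt "1 0 0 -0.002 0" --pt "1 0 0 -0.002 0" --pt "1 0 0 -0.002 0"

```text
clock: 24.5
tool_pos: [0.5201, 0.3179, 0.2061]
eef_rot: [-1.569, 0.001, -1.63]
contact_force: [-2.4, -0.9, 7.1]
gripper_width: 0.132
```

>>> servo_tool --pt "1 0 0 0.001 0" --pt "1 0 0 0.001 0" --pt "0.6 0 0 0.001 0" --pt "0.5 0 0 0.001 0" --pt "0.3 0 0 0.001 0" --pt "0 0 0 0.001 0" --pt "-0.2 0 0 0.001 0" --pt "-0.2 0 0 0.001 0" --pt "-0.2 0 0 0.001 0" --pt "-0.2 0 0 0.001 0"

```text
clock: 25.75
tool_pos: [0.52, 0.3178, 0.2058]
eef_rot: [-1.571, 0.0, -1.63]
contact_force: [-0.0, -0.4, -0.9]
gripper_width: 0.599
```

Run:
```python
from h import *
s=get_state(); print({k:np.round(v,3) for k,v in s.items() if k in('clock','tool_pos','eef_rot','contact_force','gripper_width')})
for n in ('side',):
    img,d,K,P=grab(n); save(img,n+'9.png')
    if n=='side': save(cv2.resize(img[200:360,220:360],None,fx=3.7,fy=3.7,interpolation=cv2.INTER_CUBIC),'side9c.png')
```

```text
{'clock': np.float64(25.75), 'tool_pos': array([0.52 , 0.318, 0.206]), 'eef_rot': array([-1.571,  0.   , -1.63 ]), 'contact_force': array([-0.024, -0.379, -0.911]), 'gripper_width': np.float64(0.599)}
```

View pics/side9c.png

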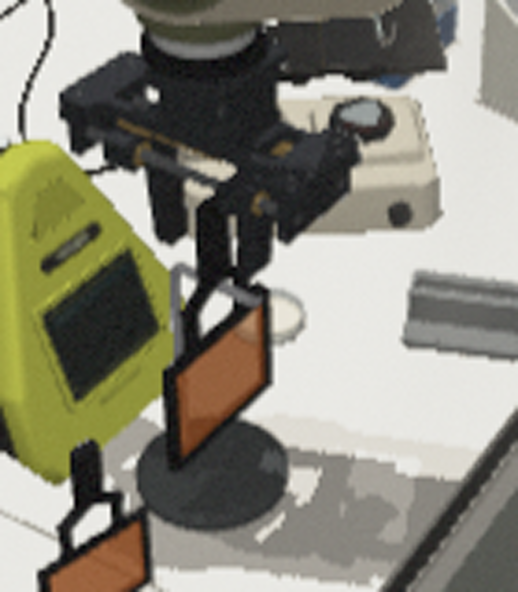

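It hangs from the prong with the fingers clear on both sides. I'll retreat straight up, then back.

>>> servo_tool --pt "-0.2 0 0 0.02 0" --pt "-0.2 0 0 0.05 0" --pt "-0.2 0 0 0.09 0" --pt "-0.2 0 0 0.13 0" --pt "-0.2 -0.05 -0.01 0.15 0" --pt "-0.2 -0.09 -0.02 0.15 0" --pt "-0.2 -0.11 -0.02 0.15 0" --pt "-0.2 -0.11 -0.02 0.15 0" --pt "-0.2 -0.11 -0.02 0.15 0" --pt "-0.2 -0.11 -0.02 0.15 0" --pt "-0.2 -0.11 -0.02 0.15 0" --pt "-0.2 -0.11 -0.02 0.15 0"

```text
clock: 27.3
tool_pos: [0.4103, 0.2978, 0.3555]
eef_rot: [-1.571, -0.0, -1.63]
contact_force: [-0.2, 0.1, 0.3]
gripper_width: 0.597
```

Run:
```python
from h import *
s=get_state(); print({k:np.round(v,3) for k,v in s.items() if k in('clock','tool_pos','contact_force','gripper_width')})
Cs=[]
for n in ('side','wrist','side'):
    img,d,K,P=grab(n); save(img,n+'10.png'); C=cloud(d,K,P); Cs.append(C)
    if n=='side': save(cv2.resize(img[200:360,220:360],None,fx=3.7,fy=3.7,interpolation=cv2.INTER_CUBIC),'side10c.png')
for C in (Cs[0],Cs[2]):
    hsv=cv2.cvtColor(img,cv2.COLOR_RGB2HSV)
    m=(abs(C[...,0]-.52)<.04)&(abs(C[...,1]-.32)<.08)&(C[...,2]>.045)&(C[...,2]<.16); m[:,:260]=0;p=C[m]
    c=p.mean(0); n_=np.linalg.svd(p-c,full_matrices=False)[2][2]; print('pane',len(p),c.round(4),'normal',n_.round(3),'z',np.percentile(p[:,2],[1,99]).round(3),'y',np.percentile(p[:,1],[1,99]).round(3))
    m=(abs(C[...,0]-.52)<.04)&(abs(C[...,1]-.32)<.04)&(C[...,2]>.2)&(C[...,2]<.3);p=C[m]; print('tab',len(p),p.mean(0).round(4),'top z',np.percentile(p[:,2],98).round(4))
```

```text
{'clock': np.float64(27.3), 'tool_pos': array([0.41 , 0.298, 0.356]), 'contact_force': array([-0.155,  0.084,  0.284]), 'gripper_width': np.float64(0.597)}
pane 930 [0.5201 0.3207 0.1017] normal [-0.995  0.062  0.084] z [0.053 0.157] y [0.263 0.372]
tab 181 [0.5163 0.321  0.2266] top z 0.2481
pane 930 [0.5202 0.3206 0.1019] normal [-0.995  0.062  0.083] z [0.053 0.157] y [0.262 0.371]
tab 178 [0.5164 0.3208 0.2271] top z 0.2484
```

View pics/side10.png

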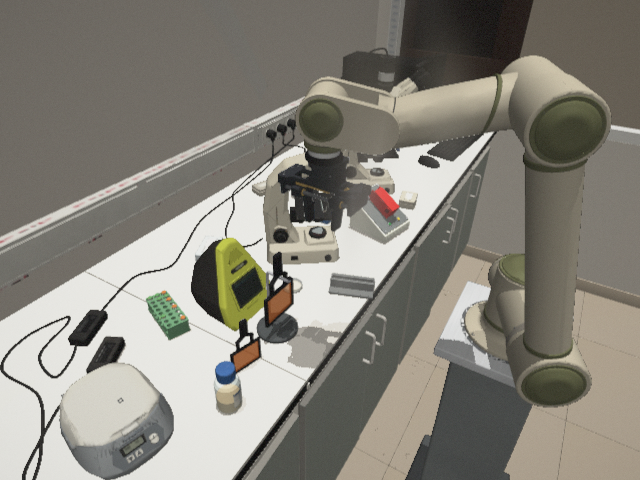

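View pics/wrist10.png

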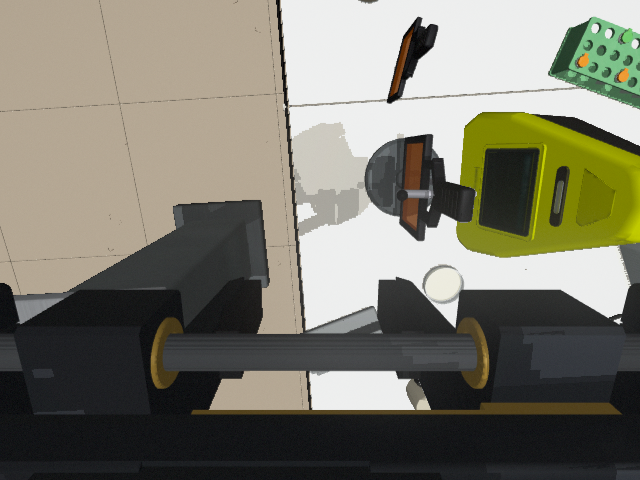

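```bash
python3 -c "
from workcell import sign_off; print(sign_off())"
```

```text
the job is handed in; nothing more can be done
None
```

The job is done and handed in at about 27.5 s; no verdict was reported.

- **Console:** I gripped the cover by its discs and opened it to about 1.85 rad. I then pushed the toggle to its stop with shut fingers. The force rose to 18 N, and the toggle's end measured x 0.557, z 0.125 m along the console, against 0.558, 0.126 expected at off. I closed the cover again, and the wrist camera measured it 0.00 rad from closed.
- **Shield:** I took the larger shield from its foot (tab top at z 0.206, the smaller one stood loose by the bottle). I turned it upright to face the prong, brought the eye in from the open end, lowered it and released it.
- **Last checks:**
  - The tab top is at z 0.248, which puts the eye's apex on the prong at 0.184.
  - The shield is within a few millimetres of the hook's middle and did not move between two pictures.
  - The fitted pane leans about 0.08 rad, against the 0.25 allowed.
  - The gripper is clear, and contact force reads about zero.
- **Not measured:** I judged the bystanders only by eye, and not each of them in the last pictures; none was touched. The toggle is hidden under the closed cover, so I could not look at it again after closing.

No check failed or disagreed.

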